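Fit the carrier plate on the spray turntable and load a shade

ROBOT

A 6-joint arm with a two-finger parallel gripper is mounted at the origin on the work surface. World frame = base frame: x ahead of the robot, y to its left, z up, the work surface at z = 0. Lengths are in m, angles in rad, forces in N, time in s.
With the tool pointing down it reaches from about 0.325 to 0.85 m from the base axis. Payload 4.4 kg.
Tool frame: the origin (TCP) lies at the very end of the fingers, on their centre line; the grasp point (between the pads) lies 19 mm behind it; z points along the fingers, y is the line along which they close (so a half turn about z gives the same grasp; the last joint's range is limited). The gripper opens to 94 mm and grips with 3 to 60 N. Pads are 16 mm wide; open, the fingers measure 119 mm over their backs; the gripper's body (75 mm by 177 mm) begins 78 mm behind the grasp point.
Start: joints at [0.963, 0.207, 1.542, -0, 1.393, -0.15], TCP at [0.254, 0.516, 0.166] pointing down, gripper open.
Joint ranges: [-2.73, 2.73], [-0.86, 2.22], [0.23, 2.46], [-1.11, 4.25], [0.08, 2.63], [-2.82, 2.82]. Speed limits (rad/s): [2.79, 2.79, 3.14, 3.14, 3.14, 3.14].

INTERFACE

Orientations are given as a unit quaternion [w, x, y, z].
In Python, from plant import ctrl gives the robot as it stands.
- The arm moves only by the tool servo_tool, never from a script. Its arguments are lists of equal length, an entry for each row: "dp": the shift along the tool's x, y, z in cm, a list of three; "turn": the turn about the tool's z in degrees; "gripper": the closure, from -1 (fully open) to 1 (shut). A call has 1 to 20 rows; each row is the pose to reach, as a shift and turn from the pose commanded when the call began, along the tool's axes at that moment; what a row does not reach only later rows make up. A row lasts 1/10 s, in which the tool goes at most 50 mm and 8.59 degrees, less where a joint would pass 70% of its speed; a pose out of reach is approached as far as the arm can. A call with a gripper value outside its range is refused whole. The fingers move at their own pace and stop on an object; "grip_force" is the grip in N (left out, the last holds). Time passes only in rows, so rows that repeat a pose let the fingers close. It gives the time, the measured TCP pose, the force, the opening and the grip force at its end, in the units of the state.
- ctrl.state(): the state, without advancing time (a new reading comes with each control period).
- ctrl.read_camera(name): name is "scene" or "top" or "wrist"; returns a dict with "image" (420x560x3 uint8, blue, green, red), "depth" (420x560 float32, m along the optical axis (not along the pixel's ray), 0 where there is no reading), "fovy" (degrees; the focal length in pixels is half the picture's height over the tangent of half this angle, whatever the lens; pixels are square), "cx", "cy" (the principal point, pixels), "R" (3x3) and "t" (3): a world point X has camera coordinates R X + t. Camera axes: x right, y down, z forward; pixel columns grow to the right and rows downward; lengths in m; the calibration is good to about 2 mm. A picture is of the moment at which its call begins.
- ctrl.close_job(): hands the job in; it is judged then, once.
The state is a dict: "t": time; "joint_positions": joint angles; "qvel": joint speeds; "tau": joint torques, N m; "tcp_pos": TCP position; "tool_rot": TCP orientation; "wrist_force": force on the tool from outside, world axes, zero at the start; "ft_torque": the same for the moment, N m; "grip_width": opening from 0.0 (shut) to 1.0 (fully open); "grasp_force": force on a finger pad.
Only numpy, scipy, OpenCV 4.12 (cv2) and the standard library are available. Lean on these libraries where they do the work, as an engineer would, in place of code of your own. Each camera call takes 0.05 s, during which the arm holds its last target. There are 200 camera calls.

TASK

Get the spray turntable ready for the next piece: lower the flat carrier plate over the spindle and the drive pin together, feeling gently for the pin and never forcing the plate down on it, until the plate lies fully home and flat on the turntable's face. Then set the bare spun shade gently over the carrier's round step, mouth down, so that it sits fully down and level. Let go of both and leave the other things on the bench where they are.

Things in the scene. Friction and masses are not known exactly. Their poses are not given: they have to be found in the camera images.
- seat (a point): Spray turntable, fixed: grey round cast housing, 172 mm wide, finned gear motor and its plug out to 157 mm on its +x side. On top a steel face plate, 110 mm across; this point is the centre of its flat upper face, 70 mm above the bench; z up, x over the motor. Its worm gear holds the face plate: it cannot be turned by hand.
- spindle_top (a point): Top of the turntable's steel spindle: on the axis, 60 mm above the face point. 20 mm diameter; the top 14 mm taper to 12 mm.
- pin_arc (a point): Not the pin itself: the middle of the arc where it may stand, on the face, 40 mm from the axis along +x of the turntable. The steel drive pin (8 mm diameter, 12 mm tall, small chamfer) stands 40 mm from the axis, anywhere within 0.55 rad either side of here, where the face plate last stopped. That angle is not measured: see it or feel for it.
- carrier_grip (a point): Carrier plate, loose, bare aluminium, about 0.5 kg, flat on the bench. Flange 140 mm across, 8 mm thick; round step 100 mm across up to 14 mm; boss block from 14 to 48 mm, 40 mm wide along y (flat sides to grip), 46 mm along x; 21.5 mm bore right through. This point: on the axis, 36 mm above the underside; z up. 36 mm above the seat point when home, 48 mm when resting on the pin.
- carrier_slot (a point): Middle of the carrier's drive slot, at the top of the step, 14 mm above the underside, 40 mm from the axis along the carrier's +x. The slot is 9.5 mm wide and 15 mm long radially and goes right through flange and step; the pin belongs in it.
- shade_neck (a point): Bare spun-aluminium shade, loose, about 0.22 kg: a bell 112 mm across at the open mouth, 122 mm tall, mouth down on the bench. Above 82 mm it is a round neck of 38 mm diameter, to grip from above. This point: on the axis in the neck, 102 mm above the mouth's rim; z up.
- shade_mouth (a point): Centre of the shade's open mouth, level with its rim. The mouth is about 105 mm wide inside and drops over the carrier's 100 mm step on to the flange: seated, it is 8 mm above the turntable's face point.
- spanner: Steel spanner, 150 mm long, lying on the bench; leave it.
- plug_a: Black rubber masking plug, 28 mm across, 24 mm tall; leave it.
- plug_b: Black rubber masking plug, 28 mm across, 24 mm tall; leave it.
- brush: Brush, 180 mm long, lying on the bench; leave it.
- tin: Round steel tin, 84 mm across, 115 mm tall; leave it.
- cup: White plastic mixing cup, 72 mm across, 80 mm tall; leave it.
- jar: Brown glass jar with a black lid, 60 mm across, 90 mm tall; leave it.
There are look-alikes about, which are no part of the job. Leave any red or turquoise look-alike of the part that bears carrier_grip alone.

How it is judged:
On the way, in this order (a step that is already met when the one before it is completed fails the run):
1. the carrier plate is fully home on the turntable's face, over spindle and pin (z of carrier_grip in the frame of seat below 0.0385 m and horizontal distance between carrier_grip and seat below 0.004 m and angle between carrier_grip's own z axis and vertical below 0.04 rad), for 0.2 s.
2. the shade sits fully down over the carrier's step (z of shade_neck in the frame of seat below 0.114 m and horizontal distance between shade_neck and seat below 0.008 m and angle between shade_neck's own z axis and vertical below 0.06 rad), for 0.2 s.
At the end, for the whole second after the job is handed in: The carrier plate lies within 2.5 mm of fully down on the turntable's face, within 4 mm of its axis and level within 0.04 rad (so the pin is in its slot); the shade stands over the carrier's step within 4 mm of fully down, within 8 mm of the axis and level within 0.06 rad; both are at rest (all of step 1 and all of step 2 and linear speed of each of shade, carrier below 0.01 m/s); the robot touches nothing.
It fails at once if the carrier is forced on the spindle, pin or face with more than 60 N (contact force between carrier and turntable above 60 N).
It fails at once if the shade is knocked or pressed on the carrier with more than 40 N (contact force between shade and carrier above 40 N).
It fails at once if another thing on the bench is moved more than 30 mm (distance of any of spanner, plug_a, plug_b, brush, tin, cup, jar from where it was at the start of the episode above 0.03 m).
It also fails if it takes over 72 s, if anything falls off the work surface, if the arm or the gripper's body presses on something with over 40 N, if the wrist force passes 120 N, or if a joint passes its speed limit or range.

## Working session

There is one attempt and no reset: what is moved stays moved. The work goes in short steps, Python scripts to look and compute and a tool call to move; the robot and the scene stay as the last step left them, time stands still between calls to the robot, and variables do not carry over. Pictures are saved under pics/ and viewed, at most 10 in all, crops included, and the job is handed in when it is done.

Besides the shell and the picture viewer there is one more tool, called after "Request:" as name(argument=value, ...), one argument or row to a line, values as JSON. servo_tool: Moves the arm, as the interface text tells. Its arguments: {"type":"object","properties":{"dp":{"type":"array","items":{"type":"array","items":{"type":"number"}}},"turn":{"type":"array","items":{"type":"number"}},"gripper":{"type":"array","items":{"type":"number"}},"grip_force":{"type":"number"}},"required":["dp","turn","gripper"]}

```bash
mkdir -p pics; cat > h.py <<'E'
import numpy as np,cv2
from plant import ctrl
def grab(n,f=None):
    d=ctrl.read_camera(n)
    if f: cv2.imwrite('pics/'+f,d['image']); np.savez('pics/'+f+'.npz',**d)
    return d
def cloud(d):
    H,W=d['depth'].shape; f=H/2/np.tan(np.radians(float(d['fovy']))/2)
    v,u=np.mgrid[:H,:W]; z=d['depth']
    P=np.stack([(u-float(d['cx']))*z/f,(v-float(d['cy']))*z/f,z],-1)
    return (P-d['t'])@d['R']
def proj(d,X):
    H=d['depth'].shape[0]; f=H/2/np.tan(np.radians(float(d['fovy']))/2)
    c=d['R']@np.array(X)+d['t']; return c[:2]/c[2]*f+[float(d['cx']),float(d['cy'])]
def ray(d,u,v,z):
    H=d['depth'].shape[0]; f=H/2/np.tan(np.radians(float(d['fovy']))/2)
    r=d['R'].T@np.array([(u-float(d['cx']))/f,(v-float(d['cy']))/f,1]); o=-d['R'].T@d['t']
    return o+r*(z-o[2])/r[2]
E
python3 - <<'E'
from h import *
for n in ['top','scene']:
    d=grab(n,n+'0.png'); print(n,d['fovy'],d['cx'],d['cy'],-d['R'].T@d['t'])
s=ctrl.state(); print(s)
E
```

```text
top 46.95339785887532 282.1917797170026 213.13316732955053 [ 0.33238745 -0.01805771  1.46395285]
scene 52.397991810962566 278.4820847543104 210.77484182938574 [ 1.11797588 -0.48645894  0.83816509]
{'t': 0.1, 'joint_positions': array([ 9.62478582e-01,  2.07340968e-01,  1.54277032e+00,  3.74153218e-05,
        1.39351492e+00, -1.50533168e-01]), 'qvel': array([-7.32047168e-04, -3.31987724e-03, -3.11024471e-03,  9.85069585e-04,
        9.02430612e-05, -1.23492391e-03]), 'tau': array([ 1.40072489e-04, -3.71861064e+01, -2.82293540e+01,  7.00787944e-02,
        3.10383865e-02, -4.08709900e-05]), 'tcp_pos': array([0.25368399, 0.51512875, 0.16542284]), 'tool_rot': array([-3.93702276e-04,  2.26901956e-01,  9.73917075e-01, -9.37641643e-04]), 'wrist_force': array([ 0.19987962, -0.41863331, -0.362686  ]), 'ft_torque': array([ 0.03079229,  0.00477425, -0.0029412 ]), 'grasp_force': 0.0, 'grip_width': 1.0024053757451883}
```

View pics/top0.png

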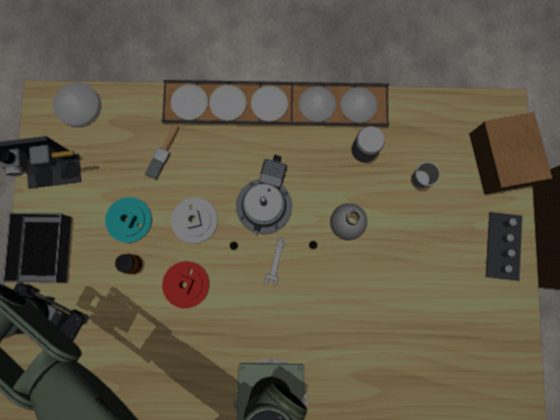

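View pics/scene0.png

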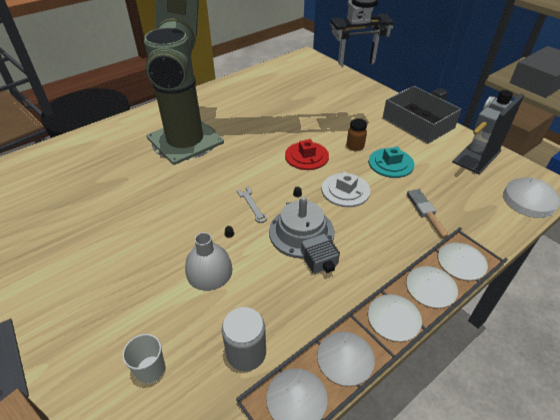

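The top picture shows three possible carriers: bare grey (194,220), red (186,284) and turquoise (128,219). I choose the bare grey one. For the shade, the bell with a neck is at (349,221); the domes in the tray (190–360,103) and the bowl (77,105) have no neck. The turntable is at (264,205), with its motor toward (272,170).

```bash
python3 - <<'E'
from h import *
d=dict(np.load('pics/top0.png.npz')); P=cloud(d)
s=dict(np.load('pics/scene0.png.npz')); Q=cloud(s)
a=cv2.resize(d['image'][190:250,165:225],None,fx=6.6,fy=6.6,interpolation=cv2.INTER_CUBIC)
b=cv2.resize(d['image'][150:240,225:305],(352,396),interpolation=cv2.INTER_CUBIC)
c1=cv2.resize(s['image'][165:210,315:375],(396,297),interpolation=cv2.INTER_CUBIC)
c2=cv2.resize(s['image'][190:280,260:350],(352,297),interpolation=cv2.INTER_CUBIC)
im=np.zeros((600,800,3),np.uint8); im[:297,:396]=cv2.resize(a,(396,396))[49:346]; im[:297,400:752]=cv2.resize(b,(352,396))[60:357]
im[300:597,:396]=c1; im[300:597,400:752]=c2
im=np.clip(im.astype(float)*1.3,0,255).astype(np.uint8)
cv2.imwrite('pics/crop0.png',im)
A=np.concatenate([P.reshape(-1,3),Q.reshape(-1,3)])
def circ(c,r,z0,z1,n):
    for nm,C in (('top',P.reshape(-1,3)),('scene',Q.reshape(-1,3))):
        m=(np.hypot(*(C[:,:2]-c).T)<r)&(C[:,2]>z0)&(C[:,2]<z1); p=C[m]
        if len(p)<3: print(n,nm,len(p));continue
        (cx,cy),R=cv2.minEnclosingCircle(p[:,:2].astype(np.float32)); print(n,nm,len(p),'mean',p.mean(0).round(4),'mec',round(cx,4),round(cy,4),round(R,4))
def g(u,v):return ray(d,u,v,0.05)[:2]
c=g(194,220);circ(c,.1,.004,.012,'flange');circ(c,.1,.012,.018,'step');circ(c,.06,.04,.06,'boss')
c=g(264,205);circ(c,.1,.064,.075,'face');circ(c,.05,.1,.14,'spindle');circ(c,.13,.02,.06,'body')
c=g(349,221);circ(c,.1,.085,.13,'neck');circ(c,.1,.003,.02,'mouth')
for n,(u,v) in dict(plugA=(233,245),plugB=(313,244),span=(275,262),tin=(369,145),brush=(162,155),jar=(128,263)).items(): print(n,ray(d,u,v,0.02)[:2])
E
```

```text
flange top 938 mean [0.5127 0.2389 0.0079] mec 0.5085 0.2344 0.0998
flange scene 622 mean [0.5256 0.2287 0.0085] mec 0.5087 0.2385 0.098
step top 432 mean [0.5091 0.2398 0.0143] mec 0.5119 0.2396 0.0687
step scene 364 mean [0.5236 0.2317 0.0149] mec 0.517 0.2437 0.0664
boss top 180 mean [0.5128 0.2414 0.0471] mec 0.5132 0.2413 0.0291
boss scene 182 mean [0.5162 0.2397 0.0473] mec 0.5136 0.2423 0.0313
face top 970 mean [0.5596 0.031  0.0693] mec 0.5608 0.0309 0.0556
face scene 982 mean [0.5666 0.0262 0.0704] mec 0.5615 0.0318 0.0574
spindle top 46 mean [0.5585 0.0306 0.1205] mec 0.5604 0.0309 0.0103
spindle scene 89 mean [0.5647 0.0278 0.117 ] mec 0.5625 0.0292 0.0098
body top 998 mean [0.5931 0.0181 0.0447] mec 0.5769 0.0252 0.1097
body scene 1263 mean [ 6.176e-01 -2.000e-04  4.580e-02] mec 0.5768 0.0243 0.1097
neck top 97 mean [ 0.5151 -0.2254  0.1084] mec 0.515 -0.2245 0.0216
neck scene 349 mean [ 0.5186 -0.2267  0.107 ] mec 0.5171 -0.2269 0.0204
mouth top 304 mean [ 0.512  -0.2129  0.006 ] mec 0.5135 -0.2213 0.0993
mouth scene 312 mean [ 0.5456 -0.2322  0.0094] mec 0.5132 -0.222 0.0997
plugA [0.43881571 0.12069122]
plugB [ 0.4455887  -0.11827993]
span [ 0.39022502 -0.00559142]
tin [ 0.75371335 -0.28897583]
brush [0.71117   0.3461814]
jar [0.38047888 0.43034686]
```

View pics/crop0.png

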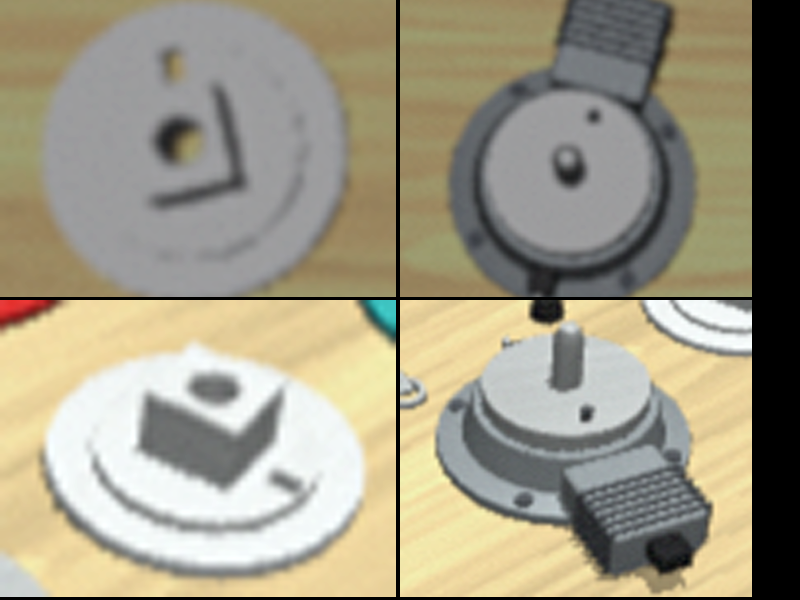

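The crops show the carrier's slot at (173,64), its bore at (180,140) and the boss edges turned about 15°. On the turntable, the pin is at (593,117) and the spindle at (569,165). Next I work out headings and the first approach.

```bash
cat >> h.py <<'E'
def tf():
    s=ctrl.state(); w,x,y,z=s['tool_rot']
    from scipy.spatial.transform import Rotation as Ro
    return np.array(s['tcp_pos']),Ro.from_quat([x,y,z,w]).as_matrix(),s
def go(p,head=None):
    "shift (cm, tool axes) and turn (deg) to TCP p, tool y heading head (deg)"
    t,R,s=tf(); h=np.degrees(np.arctan2(R[1,1],R[0,1]))
    print('tcp',t.round(4),'yhead',round(h,2),'dp',(R.T@(np.array(p)-t)*100).round(2),'turn',None if head is None else round(-((head-h+90)%180-90),2))
E
python3 - <<'E'
from h import *
d=dict(np.load('pics/top0.png.npz'));s=dict(np.load('pics/scene0.png.npz'))
sl=ray(d,165+173.5/6.6-.5,190+(64+49.5)/6.6-.5,.010); bo=ray(d,165+180.5/6.6-.5,190+(140+49.5)/6.6-.5,.044)
ss=ray(s,315+288.5/6.6-.5,165+180.5/6.6-.5,.010)
pn=ray(d,225+193.5/4.4-.5,150+177.5/4.4-.5,.078); ps=ray(s,260+187/3.91-.5,190+114/3.3-.5,.078)
h=lambda a,b:np.degrees(np.arctan2(a[1]-b[1],a[0]-b[0]))
c=np.array([.5125,.240]); ax=np.array([.561,.031])
print('slot',sl,ss,'bore',bo,h(sl,c),h(ss,c),np.hypot(*(sl[:2]-c)))
print('pin',pn,ps,h(pn,ax),h(ps,ax),np.hypot(*(pn[:2]-ax)),np.hypot(*(ps[:2]-ax)))
C=cloud(d).reshape(-1,3);m=(np.hypot(*(C[:,:2]-c).T)<.06)&(C[:,2]>.044)&(C[:,2]<.052);print(cv2.minAreaRect(C[m][:,:2].astype(np.float32)*1000))
C=cloud(s).reshape(-1,3);m=(np.hypot(*(C[:,:2]-c).T)<.06)&(C[:,2]>.044)&(C[:,2]<.052);print(cv2.minAreaRect(C[m][:,:2].astype(np.float32)*1000))
go([.5125,.240,.15],105)
E
```

```text
slot [0.5539671  0.25328184 0.01      ] [0.54908742 0.25793573 0.01      ] bore [0.51438741 0.2423625  0.044     ] 17.760168509124412 26.114825691613415 0.04354224808232247
pin [0.59699024 0.01655753 0.078     ] [0.6000171  0.01461235 0.078     ] -21.865030921399455 -22.78298920800109 0.03877992003215669 0.042318903199723465
((512.9832153320312, 241.414794921875), (46.166168212890625, 40.28834533691406), 13.646733283996582)
((514.2019653320312, 242.55458068847656), (46.86465072631836, 47.952064514160156), 14.337251663208008)
tcp [0.2537 0.5151 0.1654] yhead 63.77 dp [-35.38 -13.24   1.56] turn -41.23
```

Request:
servo_tool(
  dp=[
    [-9, -3.3, -0.5],
    [-18, -6.6, -0.5],
    [-27, -9.9, -0.5],
    [-35.3, -13.1, -0.5],
    [-35.3, -13.1, -0.5],
    [-35.3, -13.1, -0.5],
    [-35.3, -13.1, -0.5],
    [-35.3, -13.1, -0.5],
    [-35.3, -13.1, -0.5],
    [-35.3, -13.1, -0.5],
    [-35.3, -13.1, -0.5],
  ],
  turn=[-8, -16, -24, -32, -40, -40, -40, -40, -40, -40, -40],
  gripper=[-1, -1, -1, -1, -1, -1, -1, -1, -1, -1, -1],
)

```text
t: 1.2
tcp_pos: [0.5118, 0.243, 0.1709]
tool_rot: [-0.001, -0.12, 0.993, 0.0]
wrist_force: [-0.4, -0.0, -0.3]
grip_width: 0.997
grasp_force: 0.0
```

```bash
python3 - <<'E'
from h import *
d=grab('wrist','w1.png'); C=cloud(d).reshape(-1,3)
print(d['fovy'],-d['R'].T@d['t'])
c=[.5135,.2415]
m=(np.hypot(*(C[:,:2]-c).T)<.05)&(C[:,2]>.044)&(C[:,2]<.052);print(m.sum(),C[m].mean(0),cv2.minAreaRect(C[m][:,:2].astype(np.float32)*1000))
m=(np.hypot(*(C[:,:2]-c).T)<.065)&(C[:,2]>.011)&(C[:,2]<.018);print(m.sum(),cv2.minEnclosingCircle(C[m][:,:2].astype(np.float32)*1000))
go([.5135,.2415,.018],104)
E
```

```text
71.8688638706413 [0.43401551 0.22305279 0.38986888]
986 [0.51362174 0.23932582 0.04865347] ((514.36181640625, 239.45936584472656), (46.578887939453125, 38.97661209106445), 14.684211730957031)
3021 ((510.3689880371094, 233.47378540039062), 59.3234748840332)
tcp [0.5116 0.2434 0.1711] yhead 103.87 dp [-0.15 -0.23 15.31] turn -0.13
```

View pics/w1.png

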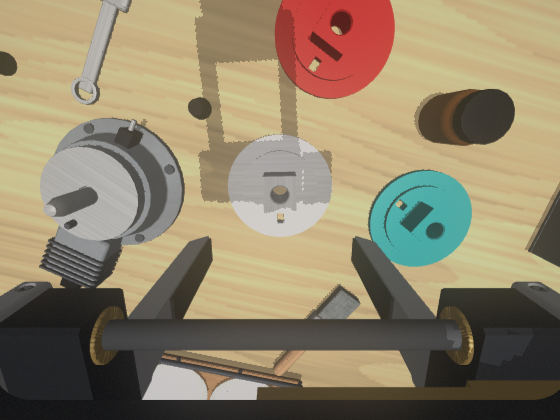

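The wrist picture shows the bare carrier at (280,186), with its slot at (280,216) in line with the tool, so the heading of about 14° is right. The red one is at (335,35), the turquoise one at (420,218), and the pin at (71,224). I go down and grip.

Request:
servo_tool(
  dp=[
    [-0.2, -0.3, 4],
    [-0.2, -0.3, 8],
    [-0.2, -0.3, 11],
    [-0.2, -0.3, 13.5],
    [-0.2, -0.3, 15.2],
    [-0.2, -0.3, 15.2],
    [-0.2, -0.3, 15.2],
    [-0.2, -0.3, 15.2],
  ],
  turn=[0, 0, 0, 0, 0, 0, 0, 0],
  gripper=[-1, -1, -1, -1, -1, -1, -1, -1],
)

```text
t: 2.05
tcp_pos: [0.5165, 0.2409, 0.0211]
tool_rot: [0.001, -0.12, 0.993, 0.0]
wrist_force: [0.0, -0.0, -0.1]
grip_width: 1.002
grasp_force: 0.0
```

Request:
servo_tool(
  dp=[
    [0, 0, 0],
    [0, 0, 0],
    [0, 0, 0],
    [0, 0, 0],
    [0, 0, 0],
    [0, 0, 0],
    [0, 0, 0],
    [0, 0, 0],
  ],
  turn=[0, 0, 0, 0, 0, 0, 0, 0],
  gripper=[0.5, 0.5, 0.5, 0.5, 0.5, 0.5, 0.5, 0.5],
  grip_force=40,
)

```text
t: 2.85
tcp_pos: [0.5155, 0.2398, 0.0194]
tool_rot: [-0.0, -0.12, 0.993, -0.0]
wrist_force: [0.6, -0.3, -0.2]
grip_width: 0.358
grasp_force: 0.0
```

Request:
servo_tool(
  dp=[
    [0, 0, 0],
    [0, 0, 0],
    [0, 0, 0],
    [0, 0, 0],
    [0, 0, 0],
  ],
  turn=[0, 0, 0, 0, 0],
  gripper=[1, 1, 1, 1, 1],
  grip_force=40,
)

```text
t: 3.35
tcp_pos: [0.5156, 0.2398, 0.0194]
tool_rot: [-0.0, -0.12, 0.993, -0.0]
wrist_force: [-0.2, 0.1, 0.1]
grip_width: 0.002
grasp_force: 0.0
```

```bash
python3 - <<'E'
from h import *
d=grab('wrist','w2.png');go([.514,.24,.02],104)
E
```

```text
tcp [0.5155 0.2398 0.0194] yhead 103.77 dp [ 0.15  0.05 -0.06] turn -0.23
```

View pics/w2.png

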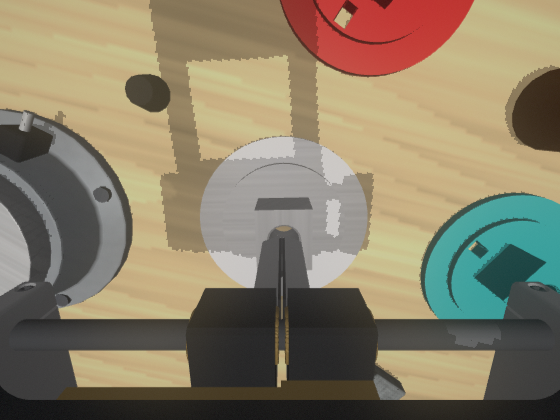

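```bash
python3 - <<'E'
from h import *
d=dict(np.load('pics/w2.png.npz'));C=cloud(d)
for v in range(200,290,8): print(v,C[v,270].round(3),C[v,283].round(3))
s=grab('scene','s2.png'); im=s['image'][90:240,270:430]
cv2.imwrite('pics/s2c.png',cv2.resize(im,(640,600),interpolation=cv2.INTER_CUBIC))
E
```

```text
200 [0.494 0.225 0.023] [0.492 0.234 0.023]
208 [0.494 0.225 0.044] [0.492 0.234 0.045]
216 [0.499 0.227 0.048] [0.497 0.235 0.048]
224 [0.504 0.228 0.048] [0.502 0.237 0.048]
232 [0.51  0.229 0.049] [0.525 0.242 0.003]
240 [0.508 0.23  0.067] [0.508 0.238 0.063]
248 [0.509 0.23  0.078] [0.508 0.238 0.076]
256 [0.509 0.231 0.089] [0.508 0.238 0.085]
264 [0.508 0.231 0.099] [0.508 0.238 0.096]
272 [0.509 0.231 0.107] [0.508 0.238 0.104]
280 [0.508 0.232 0.115] [0.508 0.238 0.113]
288 [0.485 0.228 0.161] [0.508 0.238 0.121]
```

View pics/s2c.png

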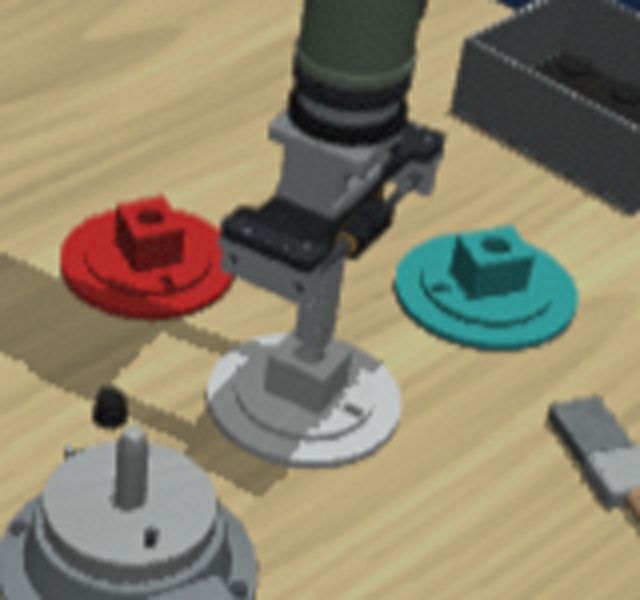

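```bash
python3 - <<'E'
from h import *
for f,cols,tz in (('w1',(197,203,363),.171),('w2',(272,283,291),.0194)):
    d=dict(np.load(f'pics/{f}.png.npz'));C=cloud(d)
    for u in cols: print(f,u,[(v,C[v,u,0].round(4),C[v,u,1].round(4),(C[v,u,2]-tz).round(4)) for v in range(226,262,3)])
E
```

```text
w1 197 [(226, np.float64(0.5985), np.float64(0.139), np.float64(-0.1717)), (229, np.float64(0.603), np.float64(0.1397), np.float64(-0.1716)), (232, np.float64(0.6069), np.float64(0.1408), np.float64(-0.1702)), (235, np.float64(0.6109), np.float64(0.1418), np.float64(-0.1688)), (238, np.float64(0.6159), np.float64(0.1423), np.float64(-0.1698)), (241, np.float64(0.5158), np.float64(0.188), np.float64(0.0485)), (244, np.float64(0.5152), np.float64(0.1894), np.float64(0.0538)), (247, np.float64(0.5155), np.float64(0.1904), np.float64(0.0571)), (250, np.float64(0.5148), np.float64(0.1918), np.float64(0.0623)), (253, np.float64(0.5148), np.float64(0.1928), np.float64(0.0659)), (256, np.float64(0.5159), np.float64(0.1934), np.float64(0.0673)), (259, np.float64(0.5157), np.float64(0.1944), np.float64(0.071))]
w1 203 [(226, np.float64(0.5965), np.float64(0.1473), np.float64(-0.1717)), (229, np.float64(0.6001), np.float64(0.1485), np.float64(-0.1695)), (232, np.float64(0.6049), np.float64(0.1491), np.float64(-0.1701)), (235, np.float64(0.6094), np.float64(0.1499), np.float64(-0.1702)), (238, n
[... 3067 characters left out ...]
(0.2487), np.float64(-0.0178)), (232, np.float64(0.5206), np.float64(0.2484), np.float64(-0.01)), (235, np.float64(0.5209), np.float64(0.2482), np.float64(-0.0036)), (238, np.float64(0.5053), np.float64(0.2428), np.float64(0.0433)), (241, np.float64(0.5052), np.float64(0.2426), np.float64(0.0486)), (244, np.float64(0.5055), np.float64(0.2425), np.float64(0.0528)), (247, np.float64(0.5054), np.float64(0.2424), np.float64(0.0576)), (250, np.float64(0.5051), np.float64(0.2421), np.float64(0.0627)), (253, np.float64(0.5053), np.float64(0.2421), np.float64(0.0664)), (256, np.float64(0.5051), np.float64(0.2419), np.float64(0.0709)), (259, np.float64(0.5057), np.float64(0.242), np.float64(0.0733))]
```

The picture shows the shut fingers standing about 10 mm above the boss top, not around the boss. Depth in both wrist views puts the real fingertips about 39 mm above the reported TCP in z, while x and y agree. I will open, then go down about 37 mm further, watching the force.

Request:
servo_tool(
  dp=[
    [0.1, 0, 0],
    [0.1, 0, 0],
    [0.1, 0, 0],
    [0.1, 0, 0],
    [0.1, 0, 0],
    [0.1, 0, 0],
    [0.1, 0, 0],
    [0.1, 0, 0],
    [0.1, 0, 0.8],
    [0.1, 0, 1.6],
    [0.1, 0, 2.2],
    [0.1, 0, 2.7],
    [0.1, 0, 3.0],
    [0.1, 0, 3.2],
    [0.1, 0, 3.4],
    [0.1, 0, 3.4],
    [0.1, 0, 3.4],
  ],
  turn=[0, 0, 0, 0, 0, 0, 0, 0, 0, 0, 0, 0, 0, 0, 0, 0, 0],
  gripper=[-1, -1, -1, -1, -1, -1, -1, -1, -1, -1, -1, -1, -1, -1, -1, -1, -1],
)

```text
t: 5.15
tcp_pos: [0.5147, 0.2397, -0.0144]
tool_rot: [0.0, -0.12, 0.993, 0.0]
wrist_force: [-0.5, 0.6, -0.0]
grip_width: 0.999
grasp_force: 0.0
```

Request:
servo_tool(
  dp=[
    [0, 0, 0],
    [0, 0, 0],
    [0, 0, 0],
    [0, 0, 0],
    [0, 0, 0],
    [0, 0, 0],
    [0, 0, 0],
    [0, 0, 0],
    [0, 0, 0],
  ],
  turn=[0, 0, 0, 0, 0, 0, 0, 0, 0],
  gripper=[0.6, 0.6, 0.6, 0.6, 0.6, 0.6, 0.6, 0.6, 0.6],
  grip_force=40,
)

```text
t: 6.05
tcp_pos: [0.5145, 0.2399, -0.0146]
tool_rot: [-0.0, -0.12, 0.993, 0.0]
wrist_force: [-0.1, 1.5, -1.3]
grip_width: 0.421
grasp_force: 39.9
```

Gripped: 39.6 mm wide at 40 N. I lift and move to a place from which the wrist camera sees the pin.

Request:
servo_tool(
  dp=[
    [0, 0, -1],
    [0, 0, -3],
    [0, 0, -6],
    [0, 0, -10],
    [0, 0, -14],
    [0, 0, -17],
    [-3, -2, -19],
    [-6, -4, -19],
    [-8.5, -6, -19],
    [-8.5, -6, -19],
    [-8.5, -6, -19],
    [-8.5, -6, -19],
    [-8.5, -6, -19],
  ],
  turn=[0, 0, 0, 0, 0, 0, 0, 0, 0, 0, 0, 0, 0],
  gripper=[0.6, 0.6, 0.6, 0.6, 0.6, 0.6, 0.6, 0.6, 0.6, 0.6, 0.6, 0.6, 0.6],
)

```text
t: 7.35
tcp_pos: [0.6102, 0.202, 0.1751]
tool_rot: [-0.001, -0.12, 0.993, -0.0]
wrist_force: [-0.4, -0.0, -4.6]
grip_width: 0.423
grasp_force: 40.0
```

```bash
python3 - <<'E'
from h import *
d=grab('wrist','w3.png')
ax0=np.array([.561,.031])
def an(d,n):
    C=cloud(d).reshape(-1,3); r=np.hypot(*(C[:,:2]-ax0).T)
    m=(r<.025)&(C[:,2]>.095)&(C[:,2]<.14); sp=C[m]
    if m.sum()>10: print(n,'spindle',m.sum(),sp.mean(0).round(4),'mec',np.round(cv2.minEnclosingCircle(sp[:,:2].astype(np.float32)*1000)[0],1),'top',sp[:,2].max().round(4))
    t=(r<.025)&(C[:,2]>.126)&(C[:,2]<.135)
    if t.sum(): print('  tip',t.sum(),C[t].mean(0).round(4))
    f=(r<.07)&(r>.02)&(abs(C[:,2]-.07)<.004); print('  face',f.sum(),C[f,2].mean().round(4),np.round(cv2.minEnclosingCircle(C[f][:,:2].astype(np.float32)*1000),1) if 0 else np.round(cv2.minEnclosingCircle(C[f][:,:2].astype(np.float32)*1000)[0],1))
    m=(r>.03)&(r<.05)&(C[:,2]>.077)&(C[:,2]<.086); p=C[m]
    if m.sum(): print('  pin',m.sum(),p.mean(0).round(4),'med',np.median(p,0).round(4),np.degrees(np.arctan2(*(p[:,:2].mean(0)-ax0)[::-1])).round(1))
for n in ['top0','scene0','w1']: an(dict(np.load(f'pics/{n}.png.npz')),n)
an(d,'w3'); go([.561,.031,.16],67.8)
E
```

```text
top0 spindle 46 [0.5585 0.0306 0.1205] mec [560.4  30.9] top 0.1335
  tip 13 [0.5588 0.0311 0.1298]
  face 762 0.0696 [560.1  31.4]
  pin 6 [0.5939 0.0207 0.0809] med [0.5958 0.0164 0.0806] -17.3
scene0 spindle 99 [0.5648 0.0276 0.1151] mec [562.6  29.1] top 0.1317
  tip 21 [0.5627 0.03   0.129 ]
  face 865 0.0704 [560.9  29.8]
  pin 9 [0.5987 0.0149 0.0816] med [0.5995 0.0153 0.0816] -23.2
w1 spindle 703 [0.5584 0.0343 0.1165] mec [560.7  30.5] top 0.1316
  tip 175 [0.5604 0.0311 0.1289]
  face 5677 0.0709 [560.9  29.6]
  pin 59 [0.5974 0.0156 0.0815] med [0.5972 0.016  0.0821] -22.9
w3 spindle 676 [0.5605 0.0343 0.1182] mec [561.4  30.2] top 0.1313
  tip 205 [0.5611 0.0308 0.1289]
  face 7090 0.0708 [561.9  29.5]
  pin 61 [0.5981 0.0155 0.0815] med [0.5982 0.0155 0.0821] -22.7
tcp [0.6103 0.2021 0.1753] yhead 103.83 dp [  8.88 -15.43   1.54] turn 36.03
```

View pics/w3.png

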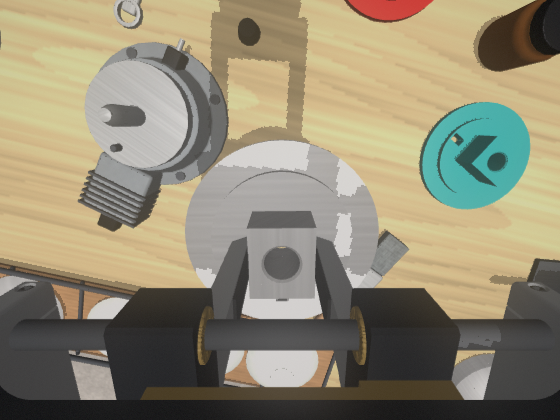

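The wrist picture shows the held carrier with its bore at (282,263), the boss top over rows 228–298, and the turntable with its pin at (116,147). The pin heading is about -21.8°. Now I measure where the bore sits relative to the TCP.

```bash
python3 - <<'E'
from h import *
d=dict(np.load('pics/w3.png.npz'));C=cloud(d)
t=np.array([.6103,.2021,.1753]); h=np.radians(103.83); X=np.array([-np.sin(h),np.cos(h)]) *1.0; X=np.array([-np.sin(h),np.cos(h)]);Y=np.array([np.cos(h),np.sin(h)])
# tool x = y cross (-z)
X=np.array([-Y[1],Y[0]])
sub=C[225:302,245:320]; z=sub[...,2]; print('top z',np.median(z[(z>.22)&(z<.25)]))
zt=np.median(z[(z>.22)&(z<.25)]); m=abs(z-zt)<.003
p=sub[m][:,:2]-t[:2]; q=np.c_[p@X,p@Y]*1000
print('boss rect tool frame',np.round(np.percentile(q,[1,99],axis=0),1),cv2.minAreaRect(q.astype(np.float32)))
g=cv2.medianBlur(d['image'][240:286,258:306],3); g=cv2.cvtColor(g,cv2.COLOR_BGR2GRAY)
mk=(g<np.median(g)-15).astype(np.uint8); cs,_=cv2.findContours(mk,0,2); c=max(cs,key=cv2.contourArea); e=cv2.fitEllipse(c); print('bore ellipse',e[0][0]+258,e[0][1]+240,e[1])
for uv in ((282,263),(e[0][0]+258,e[0][1]+240)):
    b=ray(d,*uv,zt)[:2]-t[:2]; print('bore tool frame mm',b@X*1000,b@Y*1000)
# flange edge level
for v,u in ((160,240),(160,320),(200,210),(200,350)): print(C[v,u].round(4))
E
```

```text
top z 0.23815806093105685
boss rect tool frame [[-22.  -20.7]
 [ 23.8  18.9]] ((0.5858955383300781, -0.5093021392822266), (43.84762191772461, 47.106266021728516), 89.89691925048828)
bore ellipse 281.32092094421387 262.66208839416504 (32.47112274169922, 35.742164611816406)
bore tool frame mm 1.501091546904499 -0.5956962782044848
bore tool frame mm 1.7210268205784898 -0.9978316185898998
[0.5614 0.1605 0.1988]
[0.5486 0.2125 0.1987]
[0.5935 0.1458 0.1989]
[0.5701 0.2402 0.1992]
```

```bash
python3 - <<'E'
from h import *
go([.5623,.0307,.145],68.2)
E
```

```text
tcp [0.6103 0.2021 0.1753] yhead 103.83 dp [  8.76 -15.49   3.04] turn 35.63
```

Request:
servo_tool(
  dp=[
    [2, -3.5, 0.3],
    [4, -7, 0.6],
    [6, -10.5, 0.9],
    [8, -14, 1.2],
    [8.76, -15.49, 1.7],
    [8.76, -15.49, 2.5],
    [8.76, -15.49, 3],
    [8.76, -15.49, 3],
    [8.76, -15.49, 3],
    [8.76, -15.49, 3],
  ],
  turn=[7, 14, 21, 28, 35.6, 35.6, 35.6, 35.6, 35.6, 35.6],
  gripper=[0.6, 0.6, 0.6, 0.6, 0.6, 0.6, 0.6, 0.6, 0.6, 0.6],
)

```text
t: 8.4
tcp_pos: [0.5636, 0.0312, 0.1457]
tool_rot: [0.0, 0.188, 0.982, 0.0]
wrist_force: [-0.4, -0.5, -4.1]
grip_width: 0.425
grasp_force: 40.0
```

```bash
python3 - <<'E'
from h import *
d=grab('wrist','w4.png'); go([.5623,.0307,.145],68.2)
im=d['image'][220:310,230:335]; cv2.imwrite('pics/w4c.png',cv2.resize(im,None,fx=5,fy=5,interpolation=cv2.INTER_CUBIC))
print(proj(d,[.561,.0305,.13]),d['cx'],d['cy']); C=cloud(d)
s=C[235:285,258:306].reshape(-1,3); m=(s[:,2]>.11)&(s[:,2]<.135)&(np.hypot(s[:,0]-.561,s[:,1]-.0305)<.02); print('spindle seen',m.sum(),s[m].mean(0) if m.sum() else '')
E
```

```text
tcp [0.5637 0.0311 0.1458] yhead 68.27 dp [ 0.11 -0.08  0.08] turn 0.07
[280.2859294  218.90447735] 281.43035165796533 207.38162622499672
spindle seen 0
```

View pics/w4c.png

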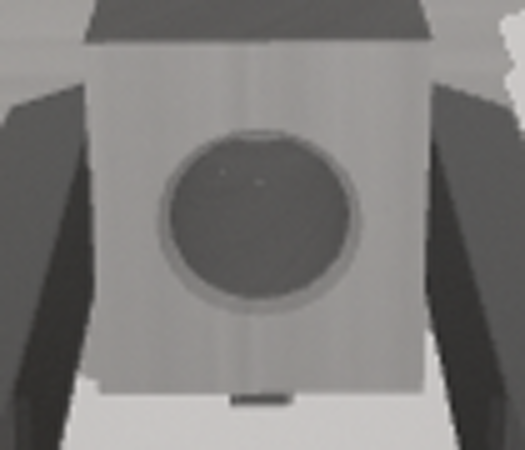

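The crop shows the bore as a clear circle at (260,215), with the boss square in the pads and the slot's mouth at (262,398) centred. I correct by about 1 mm and lower to just over the spindle tip.

Request:
servo_tool(
  dp=[
    [0.1, -0.1, 0.8],
    [0.1, -0.1, 1.6],
    [0.1, -0.1, 2.3],
    [0.1, -0.1, 2.8],
    [0.1, -0.1, 3.1],
    [0.1, -0.1, 3.3],
    [0.1, -0.1, 3.5],
    [0.1, -0.1, 3.5],
    [0.1, -0.1, 3.5],
  ],
  turn=[0, 0, 0, 0, 0, 0, 0, 0, 0],
  gripper=[0.6, 0.6, 0.6, 0.6, 0.6, 0.6, 0.6, 0.6, 0.6],
)

```text
t: 9.35
tcp_pos: [0.5621, 0.0297, 0.1107]
tool_rot: [0.0, 0.189, 0.982, 0.0]
wrist_force: [-0.8, -0.5, -4.9]
grip_width: 0.427
grasp_force: 40.0
```

```bash
python3 - <<'E'
from h import *
d=grab('wrist'); go([.5623,.0307,.09],68.2); s=ctrl.state(); print(s['wrist_force'],s['ft_torque'])
C=cloud(d); im=d['image'][235:290,250:315]; cv2.imwrite('pics/w5c.png',cv2.resize(im,None,fx=8,fy=8,interpolation=cv2.INTER_CUBIC))
s=C[235:290,250:315].reshape(-1,3); m=(s[:,2]>.117)&(s[:,2]<.135); print('spindle seen',m.sum(),s[m].mean(0) if m.sum() else '')
m=(s[:,2]>.127)&(s[:,2]<.135); print('tip',m.sum(),s[m].mean(0) if m.sum() else '')
g=cv2.cvtColor(d['image'],cv2.COLOR_BGR2GRAY)
E
```

```text
tcp [0.5622 0.0297 0.1108] yhead 68.17 dp [0.03 0.1  2.08] turn -0.03
[ 0.11563862 -0.09600947 -4.33571284] [0.02523471 0.04668441 0.02451095]
spindle seen 78 [0.57127891 0.0253906  0.1310959 ]
tip 73 [0.57124439 0.02539186 0.13140455]
```

View pics/w5c.png

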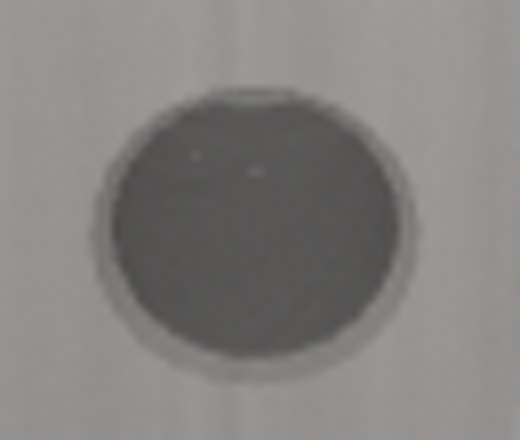

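The crop shows only the far wall of the bore; the spindle can't be seen this way. From here I go by feel, in small steps.

Request:
servo_tool(
  dp=[
    [0, 0.1, 0.2],
    [0, 0.1, 0.4],
    [0, 0.1, 0.5],
    [0, 0.1, 0.6],
    [0, 0.1, 0.6],
  ],
  turn=[0, 0, 0, 0, 0],
  gripper=[0.6, 0.6, 0.6, 0.6, 0.6],
)

```text
t: 9.9
tcp_pos: [0.5621, 0.0306, 0.1042]
tool_rot: [-0.0, 0.189, 0.982, -0.0]
wrist_force: [0.4, -0.2, -3.8]
grip_width: 0.418
grasp_force: 40.0
```

Request:
servo_tool(
  dp=[
    [0, 0, 0.1],
    [0, 0, 0.2],
    [0, 0, 0.3],
    [0, 0, 0.3],
  ],
  turn=[0, 0, 0, 0],
  gripper=[0.6, 0.6, 0.6, 0.6],
)

```text
t: 10.3
tcp_pos: [0.5621, 0.0306, 0.1012]
tool_rot: [-0.0, 0.189, 0.982, -0.0]
wrist_force: [0.1, -0.1, -4.6]
grip_width: 0.423
grasp_force: 40.0
```

Request:
servo_tool(
  dp=[
    [0, 0, 0.1],
    [0, 0, 0.2],
    [0, 0, 0.3],
    [0, 0, 0.3],
  ],
  turn=[0, 0, 0, 0],
  gripper=[0.6, 0.6, 0.6, 0.6],
)

```text
t: 10.7
tcp_pos: [0.5621, 0.0306, 0.0982]
tool_rot: [-0.0, 0.189, 0.982, 0.0]
wrist_force: [0.0, -0.1, -4.8]
grip_width: 0.421
grasp_force: 40.0
```

No contact so far, past the taper. I continue to just above pin height.

Request:
servo_tool(
  dp=[
    [0, 0, 0.4],
    [0, 0, 0.8],
    [0, 0, 1.2],
    [0, 0, 1.6],
    [0, 0, 1.9],
    [0, 0, 2.2],
    [0, 0, 2.4],
    [0, 0, 2.5],
    [0, 0, 2.6],
    [0, 0, 2.6],
  ],
  turn=[0, 0, 0, 0, 0, 0, 0, 0, 0, 0],
  gripper=[0.6, 0.6, 0.6, 0.6, 0.6, 0.6, 0.6, 0.6, 0.6, 0.6],
)

```text
t: 11.7
tcp_pos: [0.5622, 0.0306, 0.0724]
tool_rot: [-0.0, 0.189, 0.982, -0.0]
wrist_force: [-0.9, -0.3, -4.8]
grip_width: 0.422
grasp_force: 40.0
```

Request:
servo_tool(
  dp=[
    [0, 0, 0.1],
    [0, 0, 0.2],
    [0, 0, 0.3],
    [0, 0, 0.3],
  ],
  turn=[0, 0, 0, 0],
  gripper=[0.6, 0.6, 0.6, 0.6],
)

```text
t: 12.1
tcp_pos: [0.5622, 0.0306, 0.0693]
tool_rot: [-0.0, 0.189, 0.982, 0.0]
wrist_force: [-0.3, -0.2, -5.2]
grip_width: 0.426
grasp_force: 40.0
```

Request:
servo_tool(
  dp=[
    [0, 0, 0.05],
    [0, 0, 0.1],
    [0, 0, 0.15],
    [0, 0, 0.15],
  ],
  turn=[0, 0, 0, 0],
  gripper=[0.6, 0.6, 0.6, 0.6],
)

```text
t: 12.5
tcp_pos: [0.5623, 0.0306, 0.0679]
tool_rot: [-0.0, 0.189, 0.982, -0.0]
wrist_force: [0.4, -1.1, -3.7]
grip_width: 0.423
grasp_force: 40.0
```

Request:
servo_tool(
  dp=[
    [0, 0, 0.05],
    [0, 0, 0.1],
    [0, 0, 0.1],
  ],
  turn=[0, 0, 0],
  gripper=[0.6, 0.6, 0.6],
)

```text
t: 12.8
tcp_pos: [0.5623, 0.0306, 0.0669]
tool_rot: [0.0, 0.189, 0.982, -0.0]
wrist_force: [-0.7, -0.6, -4.2]
grip_width: 0.421
grasp_force: 40.0
```

Request:
servo_tool(
  dp=[
    [0, 0, 0.03],
    [0, 0, 0.06],
    [0, 0, 0.06],
  ],
  turn=[0, 0, 0],
  gripper=[0.6, 0.6, 0.6],
)

```text
t: 13.1
tcp_pos: [0.5623, 0.0305, 0.0663]
tool_rot: [0.0, 0.189, 0.982, -0.0]
wrist_force: [-1.2, -0.3, -3.6]
grip_width: 0.422
grasp_force: 40.0
```

Request:
servo_tool(
  dp=[
    [0, 0, 0.05],
    [0, 0, 0.1],
    [0, 0, 0.15],
    [0, 0, 0.15],
  ],
  turn=[0, 0, 0, 0],
  gripper=[0.6, 0.6, 0.6, 0.6],
)

```text
t: 13.5
tcp_pos: [0.5623, 0.0305, 0.0648]
tool_rot: [0.0, 0.189, 0.982, -0.0]
wrist_force: [-0.5, -1.0, -3.7]
grip_width: 0.424
grasp_force: 40.0
```

Request:
servo_tool(
  dp=[
    [0, 0, 0.06],
    [0, 0, 0.12],
    [0, 0, 0.2],
    [0, 0, 0.2],
  ],
  turn=[0, 0, 0, 0],
  gripper=[0.6, 0.6, 0.6, 0.6],
)

```text
t: 13.9
tcp_pos: [0.5623, 0.0305, 0.0627]
tool_rot: [0.0, 0.189, 0.982, -0.0]
wrist_force: [-0.5, -2.2, -4.6]
grip_width: 0.425
grasp_force: 40.0
```

In the slot, 4.7 mm below pin top, with hardly any force. I continue toward home at 0.0554.

Request:
servo_tool(
  dp=[
    [0, 0, 0.1],
    [0, 0, 0.2],
    [0, 0, 0.3],
    [0, 0, 0.3],
  ],
  turn=[0, 0, 0, 0],
  gripper=[0.6, 0.6, 0.6, 0.6],
)

```text
t: 14.3
tcp_pos: [0.5623, 0.0305, 0.0597]
tool_rot: [0.0, 0.189, 0.982, -0.0]
wrist_force: [-0.4, -2.8, -4.4]
grip_width: 0.424
grasp_force: 40.0
```

Request:
servo_tool(
  dp=[
    [0, 0, 0.08],
    [0, 0, 0.16],
    [0, 0, 0.24],
    [0, 0, 0.3],
    [0, 0, 0.3],
  ],
  turn=[0, 0, 0, 0, 0],
  gripper=[0.6, 0.6, 0.6, 0.6, 0.6],
)

```text
t: 14.8
tcp_pos: [0.5623, 0.0305, 0.0567]
tool_rot: [0.0, 0.189, 0.982, -0.0]
wrist_force: [-0.6, -1.9, -3.8]
grip_width: 0.425
grasp_force: 40.0
```

Request:
servo_tool(
  dp=[
    [0, 0, 0.03],
    [0, 0, 0.06],
    [0, 0, 0.08],
    [0, 0, 0.08],
  ],
  turn=[0, 0, 0, 0],
  gripper=[0.6, 0.6, 0.6, 0.6],
)

```text
t: 15.2
tcp_pos: [0.5623, 0.0305, 0.0561]
tool_rot: [0.0, 0.189, 0.982, -0.0]
wrist_force: [-1.5, -2.1, -3.3]
grip_width: 0.421
grasp_force: 40.0
```

Request:
servo_tool(
  dp=[
    [0, 0, 0.03],
    [0, 0, 0.05],
    [0, 0, 0.05],
  ],
  turn=[0, 0, 0],
  gripper=[0.6, 0.6, 0.6],
)

```text
t: 15.5
tcp_pos: [0.5623, 0.0305, 0.0555]
tool_rot: [0.0, 0.189, 0.982, -0.0]
wrist_force: [-0.7, -2.6, -3.4]
grip_width: 0.419
grasp_force: 40.0
```

Request:
servo_tool(
  dp=[
    [0, 0, 0],
    [0, 0, 0],
    [0, 0, 0],
    [0, 0, 0],
    [0, 0, 0],
    [0, 0, 0],
  ],
  turn=[0, 0, 0, 0, 0, 0],
  gripper=[-0.1, -0.1, -0.2, -0.2, -0.2, -0.2],
)

```text
t: 16.1
tcp_pos: [0.5624, 0.0308, 0.0557]
tool_rot: [0.0, 0.189, 0.982, 0.0]
wrist_force: [-0.3, 0.4, 0.1]
grip_width: 0.598
grasp_force: 0.0
```

Request:
servo_tool(
  dp=[
    [0, 0, -1],
    [0, 0, -3],
    [0, 0, -6],
    [0, 0, -10],
    [0, 0, -14],
    [0, 0, -16],
    [0, 0, -16],
  ],
  turn=[0, 0, 0, 0, 0, 0, 0],
  gripper=[-0.4, -0.5, -0.8, -1, -1, -1, -1],
)

```text
t: 16.8
tcp_pos: [0.5654, 0.0303, 0.221]
tool_rot: [0.005, 0.189, 0.982, 0.0]
wrist_force: [0.3, -0.2, 0.2]
grip_width: 1.0
grasp_force: 0.0
```

```bash
python3 - <<'E'
from h import *
d=grab('wrist','w6.png'); C=cloud(d).reshape(-1,3); r=np.hypot(C[:,0]-.561,C[:,1]-.0305)
for n,a,b,lo,hi in (('flange',.054,.067,.06,.1),('step',.03,.047,.08,.1),('boss',.0,.026,.105,.124),('spin',0,.009,.125,.14)):
    m=(r>a)&(r<b)&(C[:,2]>lo)&(C[:,2]<hi); p=C[m]
    if m.sum()>5: A=np.c_[p[:,:2]-[.561,.0305],np.ones(len(p))]; print(n,m.sum(),np.median(p[:,2]).round(4),'tilt/plane',np.linalg.lstsq(A,p[:,2],rcond=None)[0].round(4))
go([.516,-.2262,.18])
E
```

```text
flange 3032 0.0787 tilt/plane [ 0.0014 -0.0013  0.0787]
step 2342 0.0847 tilt/plane [-0.0008 -0.0008  0.0847]
boss 1209 0.1186 tilt/plane [ 0.0263 -0.0121  0.1183]
spin 124 0.129 tilt/plane [ 0.1266 -0.0351  0.1286]
tcp [0.5636 0.0305 0.2179] yhead 68.17 dp [ -5.11 -25.61   3.78] turn None
```

The carrier is home and flat: flange at 78.7 mm against the face's 70.8 mm, level. Now to the shade.

Request:
servo_tool(
  dp=[
    [-1, -5, 0.5],
    [-2, -10, 1],
    [-3, -15, 1.5],
    [-4, -20, 2],
    [-5.1, -25.6, 2.5],
    [-5.1, -25.6, 3],
    [-5.1, -25.6, 3.2],
    [-5.1, -25.6, 3.2],
    [-5.1, -25.6, 3.2],
    [-5.1, -25.6, 3.2],
  ],
  turn=[0, 0, 0, 0, 0, 0, 0, 0, 0, 0],
  gripper=[-1, -1, -1, -1, -1, -1, -1, -1, -1, -1],
)

```text
t: 17.85
tcp_pos: [0.515, -0.2243, 0.1837]
tool_rot: [0.0, 0.188, 0.982, 0.0]
wrist_force: [1.1, -1.1, 0.5]
grip_width: 1.001
grasp_force: 0.0
```

```bash
python3 - <<'E'
from h import *
from scipy.optimize import least_squares
d=grab('wrist','w7.png'); C=cloud(d).reshape(-1,3); r=np.hypot(C[:,0]-.516,C[:,1]+.2262)
m=(r<.035)&(C[:,2]>.088)&(C[:,2]<.128); p=C[m]; t=p[p[:,2]>.119]
print(m.sum(),'top',len(t),t.mean(0),t[:,2].max(),cv2.minEnclosingCircle(t[:,:2].astype(np.float32)*1000))
w=p[(p[:,2]<.118)&(p[:,2]>.09)]
# outer wall facing camera
q=least_squares(lambda c:np.hypot(w[:,0]-c[0],w[:,1]-c[1])-.019,[.516,-.2262],loss='soft_l1',f_scale=.001); print('wall',len(w),q.x,np.abs(q.fun).mean())
b=C[(r<.08)&(C[:,2]>.002)&(C[:,2]<.075)]
go([.516,-.2262,.046])
E
```

```text
804 top 314 [ 0.51665276 -0.22756341  0.12226434] 0.12462005378305291 ((516.7265014648438, -227.57464599609375), 19.07719612121582)
wall 444 [ 0.51498436 -0.22698648] 0.0012694568721114924
tcp [ 0.515  -0.2246  0.1839] yhead 68.31 dp [-0.14 -0.12 13.79] turn None
```

Request:
servo_tool(
  dp=[
    [-0.26, -0.21, 3],
    [-0.26, -0.21, 6],
    [-0.26, -0.21, 9],
    [-0.26, -0.21, 11],
    [-0.26, -0.21, 12.5],
    [-0.26, -0.21, 13.2],
    [-0.26, -0.21, 13.6],
    [-0.26, -0.21, 13.6],
    [-0.26, -0.21, 13.6],
  ],
  turn=[0, 0, 0, 0, 0, 0, 0, 0, 0],
  gripper=[-1, -1, -1, -1, -1, -1, -1, -1, -1],
)

```text
t: 18.8
tcp_pos: [0.517, -0.2294, 0.0487]
tool_rot: [0.001, 0.189, 0.982, -0.0]
wrist_force: [-0.3, -0.2, 0.2]
grip_width: 1.0
grasp_force: 0.0
```

Request:
servo_tool(
  dp=[
    [0, 0, 0],
    [0, 0, 0],
    [0, 0, 0],
    [0, 0, 0],
    [0, 0, 0],
    [0, 0, 0],
    [0, 0, 0],
    [0, 0, 0],
    [0, 0, 0],
  ],
  turn=[0, 0, 0, 0, 0, 0, 0, 0, 0],
  gripper=[0.6, 0.6, 0.6, 0.6, 0.6, 0.6, 0.6, 0.6, 0.6],
  grip_force=20,
)

```text
t: 19.7
tcp_pos: [0.5161, -0.2286, 0.0474]
tool_rot: [-0.0, 0.189, 0.982, 0.0]
wrist_force: [0.7, 1.0, -0.5]
grip_width: 0.398
grasp_force: 20.0
```

Request:
servo_tool(
  dp=[
    [0, 0, -1],
    [0, 0, -3],
    [0, 0, -6],
    [0, 0, -9],
    [0, 0, -12],
    [0, 0, -15],
    [0, 0, -16.5],
    [0, 0, -16.5],
    [0, 0, -16.5],
    [0, 0, -16.5],
  ],
  turn=[0, 0, 0, 0, 0, 0, 0, 0, 0, 0],
  gripper=[0.6, 0.6, 0.6, 0.6, 0.6, 0.6, 0.6, 0.6, 0.6, 0.6],
)

```text
t: 20.7
tcp_pos: [0.5147, -0.2281, 0.2101]
tool_rot: [-0.002, 0.189, 0.982, 0.001]
wrist_force: [-0.2, 0.1, -2.0]
grip_width: 0.398
grasp_force: 20.0
```

```bash
python3 - <<'E'
from h import *
t,R,s=tf(); print(s['wrist_force'],s['grip_width'])
d=grab('wrist','w8.png'); C=cloud(d).reshape(-1,3); r=np.hypot(C[:,0]-t[0],C[:,1]-t[1])
z=t[2]-.0474
p=C[(r<.03)&(abs(C[:,2]-z-.122)<.003)]
c,rad=cv2.minEnclosingCircle(p[:,:2].astype(np.float32)*1000); print('tcp',t,'neck top',len(p),c,rad, p.mean(0))
off=np.array(c)/1000-t[:2]; print('off',off); go([.561-off[0],.0305-off[1],.205])
im=d['image'];cv2.imwrite('pics/w8.png',im)
E
```

```text
[-0.20288478  0.05832946 -1.97689962] 0.3977375331163164
tcp [ 0.51469289 -0.22809532  0.21012269] neck top 1398 (506.8268127441406, -224.90325927734375) 28.66065788269043 [ 0.51345241 -0.22811272  0.28488049]
off [-0.00786608  0.00319207]
tcp [ 0.5147 -0.2281  0.2101] yhead 68.17 dp [ 4.47 25.72  0.55] turn None
```

View pics/w8.png

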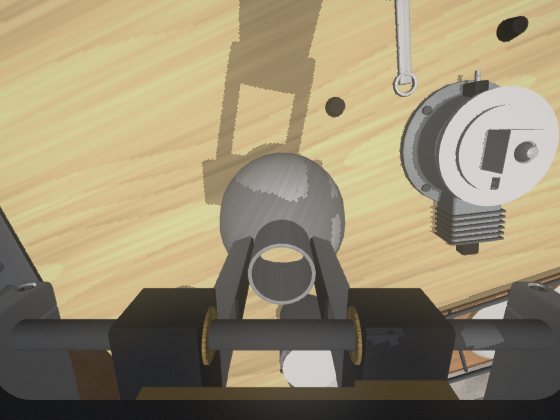

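The picture shows the shade hanging upright in the grip, its neck rim centred at (282,273), with the carrier seated on the turntable at (497,146).

```bash
python3 - <<'E'
from h import *
d=dict(np.load('pics/w8.png.npz')); t=np.array([.5147,-.2281,.2101])
c=ray(d,282,273.3,.2847); off=c[:2]-t[:2]; print(c,off*1000,ray(d,248,273,.2847)-ray(d,316,273,.2847))
C=cloud(d).reshape(-1,3); X=np.array([-.929,.371]);Y=np.array([.371,.929])
p=C[(np.hypot(C[:,0]-c[0],C[:,1]-c[1])<.023)&(abs(C[:,2]-.2847)<.0025)]; q=(p[:,:2]-t[:2]); print('ring tool',np.percentile(q@X,[2,98]),np.percentile(q@Y,[2,98]))
go([.561-off[0],.0305-off[1],.205],68.2)
E
```

```text
[ 0.51444088 -0.22839982  0.2847    ] [-0.2591213 -0.299816 ] [-0.01401817 -0.03499874  0.        ]
ring tool [-0.0180839   0.01841306] [-0.01956255  0.01821214]
tcp [ 0.5147 -0.2281  0.2101] yhead 68.17 dp [ 5.31 25.77  0.55] turn -0.03
```

Request:
servo_tool(
  dp=[
    [0.8, 4, 0],
    [1.6, 8, 0],
    [2.5, 12, 0],
    [3.3, 16, 0],
    [4.1, 20, 0],
    [4.8, 23.5, 0],
    [5.2, 25.3, 0],
    [5.3, 25.8, 0],
    [5.3, 25.8, 0.3],
    [5.3, 25.8, 0.6],
    [5.3, 25.8, 0.6],
    [5.3, 25.8, 0.6],
  ],
  turn=[0, 0, 0, 0, 0, 0, 0, 0, 0, 0, 0, 0],
  gripper=[0.6, 0.6, 0.6, 0.6, 0.6, 0.6, 0.6, 0.6, 0.6, 0.6, 0.6, 0.6],
)

```text
t: 21.95
tcp_pos: [0.5625, 0.0292, 0.2062]
tool_rot: [-0.0, 0.19, 0.982, -0.0]
wrist_force: [-1.2, -0.1, -2.8]
grip_width: 0.394
grasp_force: 20.0
```

```bash
python3 - <<'E'
from h import *
go([.561,.0307,.136],68.2)
E
```

```text
tcp [0.5625 0.0292 0.2062] yhead 68.07 dp [0.2  0.09 7.02] turn -0.13
```

Request:
servo_tool(
  dp=[
    [0.2, 0.1, 1],
    [0.2, 0.1, 2],
    [0.2, 0.1, 3],
    [0.2, 0.1, 4],
    [0.2, 0.1, 5],
    [0.2, 0.1, 5.8],
    [0.2, 0.1, 6.4],
    [0.2, 0.1, 6.8],
    [0.2, 0.1, 6.9],
    [0.2, 0.1, 6.9],
    [0.2, 0.1, 6.9],
  ],
  turn=[0, 0, 0, 0, 0, 0, 0, 0, 0, 0, 0],
  gripper=[0.6, 0.6, 0.6, 0.6, 0.6, 0.6, 0.6, 0.6, 0.6, 0.6, 0.6],
)

```text
t: 23.05
tcp_pos: [0.5618, 0.0319, 0.1381]
tool_rot: [0.001, 0.189, 0.982, 0.0]
wrist_force: [-0.5, -0.6, -1.7]
grip_width: 0.4
grasp_force: 20.0
```

```bash
python3 - <<'E'
from h import *
go([.561,.0307,.1254],68.2); print(ctrl.state()['wrist_force'])
E
```

```text
tcp [0.5618 0.0319 0.1381] yhead 68.17 dp [ 0.03 -0.14  1.27] turn -0.03
[-0.51335609 -0.64815169 -1.70282523]
```

Request:
servo_tool(
  dp=[
    [0, -0.1, 0.1],
    [0, -0.1, 0.2],
    [0, -0.1, 0.3],
    [0, -0.1, 0.4],
    [0, -0.1, 0.4],
  ],
  turn=[0, 0, 0, 0, 0],
  gripper=[0.6, 0.6, 0.6, 0.6, 0.6],
)

```text
t: 23.55
tcp_pos: [0.5608, 0.0311, 0.1333]
tool_rot: [-0.0, 0.189, 0.982, -0.0]
wrist_force: [-0.4, 0.2, -2.1]
grip_width: 0.397
grasp_force: 20.0
```

Request:
servo_tool(
  dp=[
    [0, 0, 0.05],
    [0, 0, 0.1],
    [0, 0, 0.15],
    [0, 0, 0.2],
    [0, 0, 0.2],
  ],
  turn=[0, 0, 0, 0, 0],
  gripper=[0.6, 0.6, 0.6, 0.6, 0.6],
)

```text
t: 24.05
tcp_pos: [0.5608, 0.0311, 0.1314]
tool_rot: [-0.0, 0.189, 0.982, -0.0]
wrist_force: [0.5, -0.1, -2.0]
grip_width: 0.4
grasp_force: 20.0
```

Request:
servo_tool(
  dp=[
    [0, 0, 0.05],
    [0, 0, 0.1],
    [0, 0, 0.15],
    [0, 0, 0.15],
  ],
  turn=[0, 0, 0, 0],
  gripper=[0.6, 0.6, 0.6, 0.6],
)

```text
t: 24.45
tcp_pos: [0.5609, 0.0311, 0.1299]
tool_rot: [-0.0, 0.189, 0.982, 0.0]
wrist_force: [0.2, -0.9, -2.5]
grip_width: 0.399
grasp_force: 20.0
```

Request:
servo_tool(
  dp=[
    [0, 0, 0.05],
    [0, 0, 0.1],
    [0, 0, 0.15],
    [0, 0, 0.2],
    [0, 0, 0.2],
  ],
  turn=[0, 0, 0, 0, 0],
  gripper=[0.6, 0.6, 0.6, 0.6, 0.6],
)

```text
t: 24.95
tcp_pos: [0.5608, 0.0311, 0.1279]
tool_rot: [-0.0, 0.189, 0.982, -0.0]
wrist_force: [0.0, -0.2, -2.7]
grip_width: 0.399
grasp_force: 20.0
```

Request:
servo_tool(
  dp=[
    [0, 0, 0.05],
    [0, 0, 0.1],
    [0, 0, 0.15],
    [0, 0, 0.2],
    [0, 0, 0.2],
  ],
  turn=[0, 0, 0, 0, 0],
  gripper=[0.6, 0.6, 0.6, 0.6, 0.6],
)

```text
t: 25.45
tcp_pos: [0.5609, 0.0311, 0.1259]
tool_rot: [-0.0, 0.189, 0.982, -0.0]
wrist_force: [0.1, 0.5, -2.4]
grip_width: 0.397
grasp_force: 20.0
```

Request:
servo_tool(
  dp=[
    [0, 0, 0.02],
    [0, 0, 0.04],
    [0, 0, 0.04],
  ],
  turn=[0, 0, 0],
  gripper=[0.6, 0.6, 0.6],
)

```text
t: 25.75
tcp_pos: [0.5609, 0.0311, 0.1256]
tool_rot: [-0.0, 0.189, 0.982, -0.0]
wrist_force: [-0.1, 0.5, -1.6]
grip_width: 0.399
grasp_force: 20.0
```

Nearly down. I release the shade and back away.

Request:
servo_tool(
  dp=[
    [0, 0, 0.03],
    [0, 0, 0.03],
    [0, 0, 0.03],
    [0, 0, 0.03],
    [0, 0, 0.03],
    [0, 0, 0.03],
    [0, 0, 0.03],
    [0, 0, 0.03],
  ],
  turn=[0, 0, 0, 0, 0, 0, 0, 0],
  gripper=[0.6, 0.6, 0, -0.1, -0.2, -0.2, -0.2, -0.2],
)

```text
t: 26.55
tcp_pos: [0.561, 0.031, 0.1254]
tool_rot: [0.0, 0.189, 0.982, 0.0]
wrist_force: [-0.3, 0.5, 0.3]
grip_width: 0.598
grasp_force: 0.0
```

Request:
servo_tool(
  dp=[
    [0, 0, -0.5],
    [0, 0, -2],
    [0, 0, -5],
    [0, 0, -9],
    [0, 0, -12],
    [0, 0, -12],
    [0, 0, -12],
    [0, 0, -12],
  ],
  turn=[0, 0, 0, 0, 0, 0, 0, 0],
  gripper=[-0.4, -0.5, -0.6, -0.8, -0.8, -0.8, -0.8, -0.8],
)

```text
t: 27.35
tcp_pos: [0.56, 0.0311, 0.2441]
tool_rot: [-0.001, 0.189, 0.982, -0.0]
wrist_force: [-0.5, 0.2, -0.3]
grip_width: 0.897
grasp_force: 0.0
```

```bash
python3 - <<'E'
from h import *
for n in ('wrist','scene'):
    d=grab(n,'end_'+n+'.png'); C=cloud(d).reshape(-1,3); r=np.hypot(C[:,0]-.561,C[:,1]-.0305)
    m=(r<.025)&(C[:,2]>.190)&(C[:,2]<.21); p=C[m]
    if m.sum()>5: print(n,m.sum(),'top',p.mean(0),cv2.minEnclosingCircle(p[p[:,2]>.198][:,:2].astype(np.float32)*1000))
    A=np.c_[p[:,:2]-[.561,.0305],np.ones(len(p))][p[:,2]>.196]; print(np.linalg.lstsq(A,p[p[:,2]>.196][:,2],rcond=None)[0])
    m=(r>.059)&(r<.068)&(C[:,2]>.06)&(C[:,2]<.1); print('flange',np.median(C[m,2]))
E
```

```text
wrist 499 top [0.56141505 0.03057219 0.19826413] ((561.0348510742188, 31.034223556518555), 19.08504295349121)
[-0.00354908 -0.00042861  0.20002474]
flange 0.0787070617408563
scene 132 top [0.56226957 0.03165446 0.19650131] ((561.1908569335938, 31.95526885986328), 20.05653953552246)
[0.00955281 0.00341459 0.19924594]
flange 0.07858444200796288
```

The shade's top is at 200.0 mm, as it should be when seated (70+8+122). It is centred and level, and the arm is clear of it.

```bash
python3 -c "
from plant import ctrl
print(ctrl.close_job())"
```

```text
the job is handed in; nothing more can be done
None
```

The carrier plate is home and flat over the spindle and drive pin, and the shade sits fully down, centred and level on its step. Both are released, the arm is clear of them, and the job was handed in at about 27.5 s; no verdict was returned.

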